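Press the vial stoppers home, blank to positive control

ROBOT

A 6-joint arm with a two-finger parallel gripper is mounted at the origin on a cart in front of the work surface, level with it; the furniture and walls round the work are solid. World frame = base frame: x ahead of the robot, y to its left, z up, the work surface at z = 0. Lengths are in m, angles in degrees, forces in N, time in s.
With the tool pointing down it reaches from about 0.4 to 0.825 m from the base axis. Payload 7 kg.
Tool frame: the origin (TCP) lies midway between the tips of the shut fingers; the grasp point (between the pads) lies r.grip_depth behind it (r.grip_depth is the distance from the TCP to the grasp point, in m); z points along the fingers, y is the line along which they close (so a half turn about z gives the same grasp; the last joint's range is limited). The gripper opens to 88 mm and grips with 3 to 60 N. Pads are 19 mm wide; open, the fingers measure 130 mm over their backs; the gripper's body (78 mm by 193 mm) begins 47 mm behind the grasp point.
Start: joints at [80.85, 20.546, 0.682, 0, -70.136, -16.507], TCP at [0.292, 0.608, 0.227] pointing down, gripper open.
Joint ranges: [-176.03, 176.03], [-82.01, 121.73], [-58.28, 71.71], [-173.87, 95.51], [-174.79, -0.11], [-173.66, 173.66]. Speed limits (degrees/s): [136.94, 136.94, 172.46, 180, 180, 180].

INTERFACE

Orientations are given as [roll, pitch, yaw] about the fixed x, y, z axes, in that order (R = Rz(yaw) Ry(pitch) Rx(roll)).
In Python, from plant import r gives the robot as it stands.
- The arm moves only by the tool jog_arm, called as name(argument=value, ...) on one line, values as JSON. Schema: {"type":"object","properties":{"motion":{"type":"object","properties":{"sx":{"type":"array","items":{"type":"number"},"minItems":1,"maxItems":12},"sy":{"type":"array","items":{"type":"number"},"minItems":1,"maxItems":12},"sz":{"type":"array","items":{"type":"number"},"minItems":1,"maxItems":12},"wx":{"type":"array","items":{"type":"number"},"minItems":1,"maxItems":12},"wy":{"type":"array","items":{"type":"number"},"minItems":1,"maxItems":12},"wz":{"type":"array","items":{"type":"number"},"minItems":1,"maxItems":12}},"additionalProperties":false,"required":["sx","sy","sz","wx","wy","wz"]},"jaw":{"type":"number"},"squeeze":{"type":"number"},"only":{"type":"string"},"quiet":{"type":"boolean"},"lines":{"type":"string"}},"required":["motion"],"additionalProperties":false}. motion is an object with one list for each field, all of the same length, 1 to 12, a row being the entries at one place: sx, sy, sz (the shift in parts of the range, where 1.0 means 0.6 m), wx, wy, wz (a rotation vector in fractions of the full range, 1 being 360 degrees); each row is the pose to reach, as a shift and turn from the pose commanded when the call began, along the tool's axes at that moment; what a row does not reach only later rows make up. A row lasts 1/12 s, in which the tool goes at most 0.0417 m and 7.16 degrees, less where a joint would pass 70% of its speed; a pose out of reach is approached as far as the arm can. jaw is the finger opening in m, set as the call begins (left out keeps the last). The fingers move at their own pace and stop on an object; squeeze is the grip in N (left out, the last holds). Time passes only in rows, so rows that do not move let the fingers close. The tool returns the time, the measured TCP pose, the force, the opening and the grip force at its end. only (a regular expression) keeps the lines of the reply that match it, lines (a string "A,B") keeps lines A to B, and quiet returns only ok. A shift or turn number past 1, either way, is cut back to 1. Input that does not fit is refused with a message, and nothing moves.
- r.get_state(): the state, without advancing time (a new reading comes with each control period).
- r.capture(name): name is "side" or "top"; returns a dict with "frame" (400x640x3 uint8, red, green, blue), "z_map" (400x640 float32, m along the optical axis (not along the pixel's ray), 0 where there is no reading), "fx", "fy", "cx", "cy" (pixels), "cam_to_world" (4x4, takes a point from camera to world coordinates). Camera axes: x right, y down, z forward; pixel columns grow to the right and rows downward; lengths in m; the calibration is good to about 2 mm. A picture is of the moment at which its call begins.
- r.close_job(): hands the job in; it is judged then, once.
The state is a dict: "time_s": time; "joints": joint angles; "qd": joint speeds; "joint_torque": joint torques, N m; "tcp_pos": TCP position; "eef_rot": TCP orientation; "contact_force": force on the tool from outside, world axes, zero at the start; "moment": the same for the moment, N m; "gripper_width": finger opening in m; "gripper_force": force on a finger pad.
Only numpy, scipy, OpenCV 4.12 (cv2) and the standard library are available. Lean on these libraries where they do the work, as an engineer would, in place of code of your own. Each camera call takes 0.05 s, during which the arm holds its last target. There are 200 camera calls.

TASK

Three of the vials in the white rack have been left with their grey stoppers standing proud of the glass. With a fingertip, gently press each stopper straight down until it is fully home, going from clean to dirty so that nothing is carried over: first the shortest of the three (the reagent blank), then the middle-height one (the patient sample), last the tallest (the positive control). Pinch or lift nothing, leave the rack and the two crimp-capped vials as they are, and disturb nothing else on the bench.

Things in the scene. Friction and masses are not known exactly. Their poses are not given: they have to be found in the camera images.
- vial_rack: White moulded vial rack, 117 mm (its x) by 174 mm (its y) by 34 mm high, loose on the table, 0.9 kg. Origin: centre of its underside. Six round wells of 29 mm, 22 mm deep (floor 12 mm above the table), in two rows: at x = -25 and +25 mm, y = -50, 0 and +50 mm. Five wells hold a vial, upright; one is empty.
- blank_vial: The shortest of the three amber glass vials with a raised grey stopper; it holds the reagent blank. Glass 27 mm across and 42 mm high to its lip (the two other stoppered ones: 62 and 84 mm). Stands loose in a well of the rack (any well). Origin: centre of its underside, 12 mm above the table; z is up along the vial.
- blank_stopper_top (a point): Centre of the flat top of that vial's grey stopper: a plain round head 21.6 mm across and 8 mm thick. Goes down with the stopper; fully home it is 50 mm above the vial's underside (62 mm above the table).
- blank_stopper (a joint): How far that stopper has been pushed down into the neck: 0 = standing 7 mm proud of the lip, 0.007 m = fully home, head on the lip. It starts between 0 and 0.002. It takes about 3 N to push, stays where it is left and then meets the rigid lip.
- sample_vial: The middle-height of the three amber glass vials with a raised grey stopper; it holds the patient sample. Glass 27 mm across and 62 mm high to its lip (the two other stoppered ones: 42 and 84 mm). Stands loose in a well of the rack (any well). Origin: centre of its underside, 12 mm above the table; z is up along the vial.
- sample_stopper_top (a point): Centre of the flat top of that vial's grey stopper: a plain round head 21.6 mm across and 8 mm thick. Goes down with the stopper; fully home it is 70 mm above the vial's underside (82 mm above the table).
- sample_stopper (a joint): How far that stopper has been pushed down into the neck: 0 = standing 7 mm proud of the lip, 0.007 m = fully home, head on the lip. It starts between 0 and 0.002. It takes about 3 N to push, stays where it is left and then meets the rigid lip.
- control_vial: The tallest of the three amber glass vials with a raised grey stopper; it holds the positive control. Glass 27 mm across and 84 mm high to its lip (the two other stoppered ones: 42 and 62 mm). Stands loose in a well of the rack (any well). Origin: centre of its underside, 12 mm above the table; z is up along the vial.
- control_stopper_top (a point): Centre of the flat top of that vial's grey stopper: a plain round head 21.6 mm across and 8 mm thick. Goes down with the stopper; fully home it is 92 mm above the vial's underside (104 mm above the table).
- control_stopper (a joint): How far that stopper has been pushed down into the neck: 0 = standing 7 mm proud of the lip, 0.007 m = fully home, head on the lip. It starts between 0 and 0.002. It takes about 3 N to push, stays where it is left and then meets the rigid lip.
- sealed_vial_a: Amber vial 27 mm across and 50 mm high, closed with a flat crimped aluminium cap 23 mm across with a small dark septum spot in its middle; stands in another well of the rack. A bystander. Origin: centre of its underside.
- sealed_vial_b: Amber vial 27 mm across and 50 mm high, closed with a flat crimped aluminium cap 23 mm across with a small dark septum spot in its middle; stands in another well of the rack. A bystander. Origin: centre of its underside.
- marker_1: Marker pen, 13 x 136 x 13 mm, lying along its y, at the front right of the rack. A bystander; origin at its underside.
- petri_1: Petri dish, 63 mm across, 15 mm high, to the left of the rack. A bystander; origin at its underside.
- gauze_roll: Gauze roll, 58 mm across, 50 mm high, to the right of the rack. A bystander; origin at its underside.
- petri_0: Petri dish, 63 mm across, 15 mm high, at the right rear. A bystander; origin at its underside.
- micropipette: Micropipette lying on its side, 31 x 239 x 26 mm, right of the rack. A bystander; origin at its underside.
- forceps_0: Steel forceps, 15 x 126 x 9 mm, lying at the right. A bystander; origin at its underside.

How it is judged:
By the outcome, as a careful person would: the job done as asked, in the order asked, and still so for the second after the job is handed in, with the robot touching nothing.
It also fails if it takes over 38 s, if anything falls off the work surface, if the arm or the gripper's body presses on something with over 40 N, if the wrist force passes 120 N, or if a joint passes its speed limit or range.

## Working session

There is one attempt and no reset: what is moved stays moved. The work goes in short steps, Python scripts to look and compute and a tool call to move; the robot and the scene stay as the last step left them, time stands still between calls to the robot, and variables do not carry over. Pictures are saved under pics/ and viewed, at most 10 in all, crops included, and the job is handed in when it is done.

```bash
ls; mkdir -p pics
```

Run:
```python
from plant import r
import cv2,numpy as np
for n in("top","side"):
    c=r.capture(n); cv2.imwrite(f"pics/{n}0.png",c["frame"][:,:,::-1]); np.savez(f"{n}0.npz",**c)
    print(n,c["fx"],c["cx"],c["cy"],np.round(c["cam_to_world"],3).tolist())
print(r.get_state(),r.grip_depth)
```

```text
pics
plant.py
top 519.5696756092815 320.1071110813926 201.53529955333053 [[-0.361, -0.902, 0.238, 0.147], [-0.933, 0.347, -0.099, -0.046], [0.006, -0.258, -0.966, 1.651], [0.0, 0.0, 0.0, 1.0]]
side 434.7908308217789 314.2253003843138 195.39650314502168 [[0.938, -0.202, 0.28, 0.235], [-0.345, -0.498, 0.795, -1.072], [-0.021, -0.843, -0.537, 0.691], [0.0, 0.0, 0.0, 1.0]]
{'time_s': 0.1, 'joints': array([ 8.08500983e+01,  2.05871148e+01,  6.39766593e-01, -1.80308482e-02,
       -7.01362613e+01, -1.65066378e+01]), 'qd': array([ 0.06070696, -0.05907506,  0.21292476,  0.09314251,  0.04325564,
       -0.08853867]), 'joint_torque': array([-1.36272938e-03, -5.84163630e+01,  2.93754226e+01,  7.01557472e+00,
        1.02130932e-02, -5.08671292e-05]), 'tcp_pos': array([0.29209485, 0.60804468, 0.22572355]), 'eef_rot': array([ 1.79915020e+02, -7.50534318e-03, -2.56626729e+01]), 'contact_force': array([ 0.09908833,  0.1346738 , -0.37291739]), 'moment': array([ 0.04363513,  0.05186827, -0.00882478]), 'gripper_force': 0.0, 'gripper_width': 0.08776985043110332} 0.0188
```

View pics/top0.png

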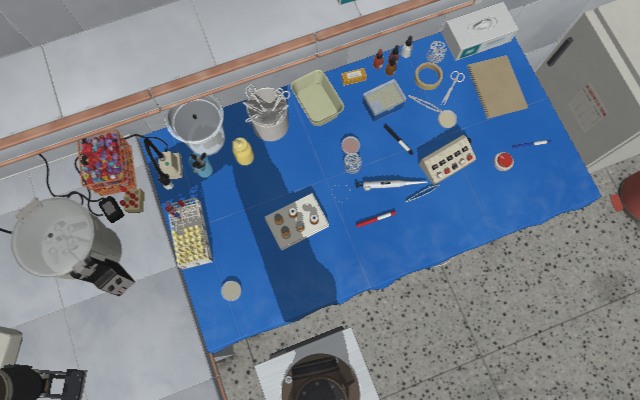

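View pics/side0.png

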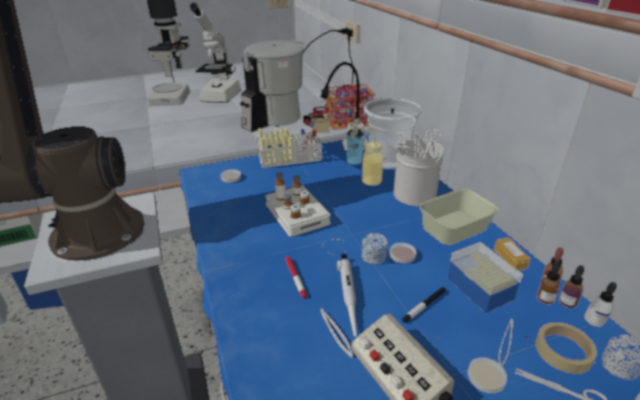

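The top view shows the rack near px (297,221) with vials in it. In the side view it is near (300,208). Next I'll enlarge both.

Run:
```python
import cv2,numpy as np
t=np.load("top0.npz");s=np.load("side0.npz")
a=cv2.resize(t["frame"][185:260,255:340,::-1],None,fx=7,fy=7,interpolation=cv2.INTER_CUBIC)
b=cv2.resize(s["frame"][165:240,255:340,::-1],None,fx=7,fy=7,interpolation=cv2.INTER_CUBIC)
cv2.imwrite("pics/ct.png",a);cv2.imwrite("pics/cs.png",b)
for n,d,(v0,v1,u0,u1) in(("t",t,(185,260,255,340)),("s",s,(165,240,255,340))):
    v,u=np.mgrid[v0:v1,u0:u1];z=d["z_map"][v0:v1,u0:u1]
    P=np.stack([(u-d["cx"])/d["fx"]*z,(v-d["cy"])/d["fy"]*z,z,np.ones_like(z)],-1)@d["cam_to_world"].T
    m=(z>0)&(P[...,2]>.026)&(P[...,2]<.042); 
    k=m.astype(np.uint8);nn,l,st,c=cv2.connectedComponentsWithStats(k); i=1+st[1:,4].argmax()
    q=P[l==i]; print(n,"rack",st[i],cv2.minAreaRect(q[:,:2].astype(np.float32)),np.median(q[:,2]))
    h=((P[...,2]>.055)&(z>0)).astype(np.uint8);nn,l,st,c=cv2.connectedComponentsWithStats(h)
    for j in range(1,nn):
        q=P[l==j];zt=np.percentile(q[:,2],95);w=q[q[:,2]>zt-.006]
        if st[j,4]>5:print(np.round(c[j],1),st[j,4],"ztop",zt.round(4),w[:,:2].mean(0).round(4),len(w))
    print(np.percentile(P[...,2][z>0],[1,10,30]))
```

```text
t rack [  10    8   64   56 1481] ((0.5159040689468384, -0.1192397028207779), (0.1200392097234726, 0.1737722009420395), 6.256072998046875) 0.034685822011920164
[37.8 26.2] 44 ztop 0.0682 [ 0.5402 -0.1161] 25
[23.5 33.1] 65 ztop 0.0939 [ 0.535  -0.0662] 24
[59.1 32.8] 45 ztop 0.0687 [ 0.497  -0.1705] 21
[44.9 39.4] 38 ztop 0.0754 [ 0.492  -0.1221] 16
[30.3 46.2] 82 ztop 0.1156 [ 0.4851 -0.0729] 24
[-7.80874422e-03 -3.34229869e-03  8.54177812e-05]
s rack [  11   20   64   43 1164] ((0.5183649063110352, -0.12340479344129562), (0.11971034109592438, 0.17523697018623352), 7.0458269119262695) 0.033271885203388696
[24.9 18.1] 182 ztop 0.1104 [ 0.4873 -0.0758] 36
[41.5 16.9] 108 ztop 0.0886 [ 0.5363 -0.0708] 31
[49.6 28.7] 43 ztop 0.063 [ 0.5421 -0.1201] 39
[32.6 32.2] 51 ztop 0.0692 [ 0.4933 -0.126 ] 37
[40.2 42.8] 50 ztop 0.0625 [ 0.498  -0.1756] 45
[-0.00405496 -0.00241025 -0.00108914]
```

View pics/ct.png

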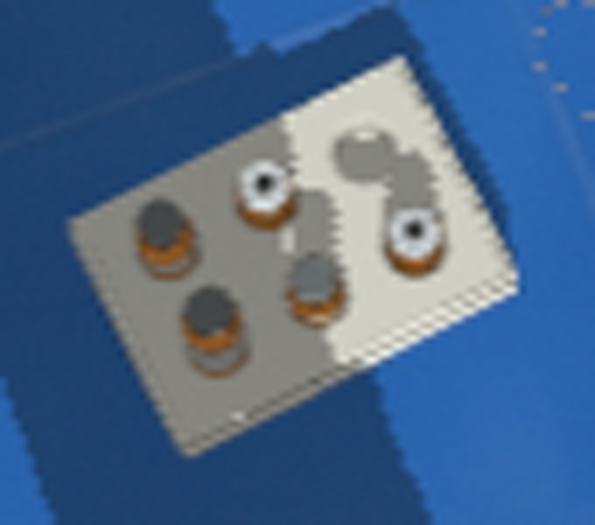

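View pics/cs.png

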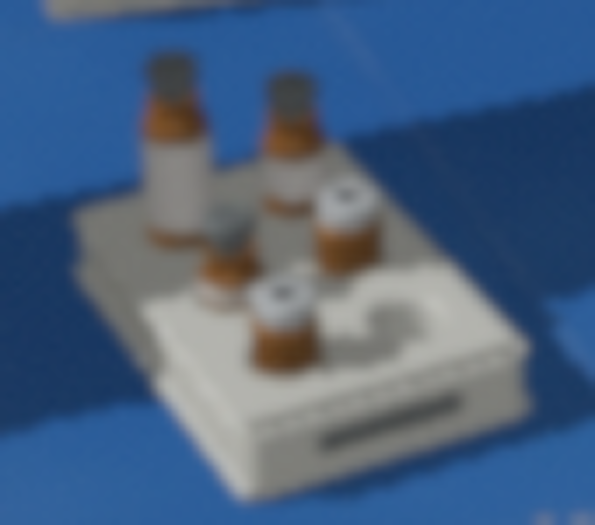

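In the top crop the grey stoppers are at (160,223) for the middle vial, (210,310) for the tall one and (315,275) for the short one. The crimp caps are at (263,185) and (413,228), and the empty well is at (363,155). Both views agree with the rack geometry to about 2 mm. Next I'll check the travel corridor and work out the shifts.

Create h.py:
```python
import numpy as np
from scipy.spatial.transform import Rotation as R
from plant import r
T={"blank":[.4925,-.124,.082],"sample":[.5358,-.0685,.102],"control":[.4863,-.0743,.124]}
def rel():
    s=r.get_state(); Q=R.from_euler("xyz",s["eef_rot"],degrees=True)
    for k,p in T.items(): print(k,Q.inv().apply(np.array(p)-s["tcp_pos"]).round(4))
```

Run:
```python
import numpy as np
from h import *
rel()
d=np.load("top0.npz");v,u=np.mgrid[:400,:640];z=d["z_map"]
P=(np.stack([(u-d["cx"])/d["fx"]*z,(v-d["cy"])/d["fy"]*z,z,np.ones_like(z)],-1)@d["cam_to_world"].T)[z>0][:,:3]
a=np.array([.292,.608]);b=np.array([.4925,-.124]);L=np.linalg.norm(b-a);e=(b-a)/L
w=P[:,:2]-a;t=w@e;n=w@[-e[1],e[0]]
for i in np.arange(0,.85,.05):
    row=[]
    for lo,hi in((-.15,-.05),(-.05,.05),(.05,.15)):
        m=(t>i)&(t<i+.05)&(n>lo)&(n<hi); row.append(round(float(P[m,2].max()),3) if m.any() else None)
    print(round(i,2),row)
```

```text
blank [0.4976 0.5728 0.1446]
sample [0.5126 0.5041 0.1245]
control [0.4705 0.5308 0.1026]
0.0 [0.341, 0.582, 0.032]
0.05 [0.343, 0.563, 0.033]
0.1 [0.031, 0.033, 0.032]
0.15 [0.036, 0.032, 0.032]
0.2 [0.031, 0.032, 0.033]
0.25 [0.034, 0.035, 0.032]
0.3 [0.032, 0.031, 0.031]
0.35 [0.013, 0.016, 0.107]
0.4 [0.022, 0.024, 0.109]
0.45 [0.024, 0.027, 0.107]
0.5 [0.012, 0.012, 0.011]
0.55 [0.015, 0.012, 0.011]
0.6 [0.011, 0.013, 0.012]
0.65 [0.009, 0.115, 0.042]
0.7 [0.012, 0.119, 0.097]
0.75 [0.011, 0.076, 0.067]
0.8 [0.011, 0.069, 0.042]
```

Units first: shifts go in shares of 0.6 m and turns go in shares of 360 degrees. So 0.287 m / 0.6 = 0.4783, 0.27 m / 0.6 = 0.45.

jog_arm(motion={"sx": [0.0167,0.05,0.0833,0.125,0.1667,0.2083,0.25,0.2917,0.3333,0.3667,0.3917,0.4167],"sy": [0.0192,0.0575,0.0958,0.1433,0.1917,0.24,0.2867,0.335,0.3833,0.4217,0.45,0.4783],"sz": [0,0,0,0,0,0,0,0,0,0,0,0],"wx": [0,0,0,0,0,0,0,0,0,0,0,0],"wy": [0,0,0,0,0,0,0,0,0,0,0,0],"wz": [0,0,0,0,0,0,0,0,0,0,0,0]}, jaw=0, squeeze=5)

```text
time_s: 1.1
tcp_pos: [0.3933, 0.2397, 0.2265]
eef_rot: [-180.0, 0.0, -25.7]
contact_force: [-0.2, -0.1, 0.1]
gripper_width: 0.0132
gripper_force: 0.0
```

```bash
python3 -c "from h import *;rel()"
```

```text
blank [0.247  0.2847 0.1445]
sample [0.262  0.2159 0.1245]
control [0.2199 0.2426 0.1025]
```

Scaled: 0.2847 m / 0.6 = 0.4745, 0.271 m / 0.6 = 0.4517.

jog_arm(motion={"sx": [0.0333,0.075,0.1167,0.1583,0.2,0.2417,0.2833,0.325,0.3617,0.3917,0.4117,0.4117],"sy": [0.0383,0.0867,0.135,0.1833,0.23,0.2783,0.3267,0.375,0.4167,0.4517,0.4745,0.4745],"sz": [0,0,0,0,0,0,0,0,0,0,0,0],"wx": [0,0,0,0,0,0,0,0,0,0,0,0],"wy": [0,0,0,0,0,0,0,0,0,0,0,0],"wz": [0,0,0,0,0,0,0,0,0,0,0,0]})

```text
time_s: 2.1
tcp_pos: [0.4929, -0.1249, 0.2259]
eef_rot: [179.9, 0.1, -25.8]
contact_force: [0.3, -0.5, 0.4]
gripper_width: 0.0009
gripper_force: 0.0
```

jog_arm(motion={"sx": [0,0,0,0,0,0,0,0],"sy": [0,0,0,0,0,0,0,0],"sz": [0.0333,0.0833,0.1333,0.1833,0.2167,0.23,0.2333,0.2333],"wx": [0,0,0,0,0,0,0,0],"wy": [0,0,0,0,0,0,0,0],"wz": [0,0,0,0,0,0,0,0]})

```text
time_s: 2.77
tcp_pos: [0.4929, -0.1219, 0.0868]
eef_rot: [180.0, 0.0, -25.6]
contact_force: [0.3, 0.2, 0.2]
gripper_width: 0.0002
gripper_force: 0.0
```

```bash
python3 - <<'E'
from h import *
import cv2
rel()
a=[]
for n,(v,u) in(("top",(185,255)),("side",(145,255))):
    f=r.capture(n)["frame"][v:v+85,u:u+80,::-1]; a.append(cv2.resize(f,None,fx=5,fy=5,interpolation=cv2.INTER_CUBIC))
cv2.imwrite("pics/over.png",np.hstack(a))
E
```

```text
blank [0.0005 0.002  0.0048]
sample [ 0.0155 -0.0667 -0.0153]
control [-0.0266 -0.0401 -0.0372]
```

View pics/over.png

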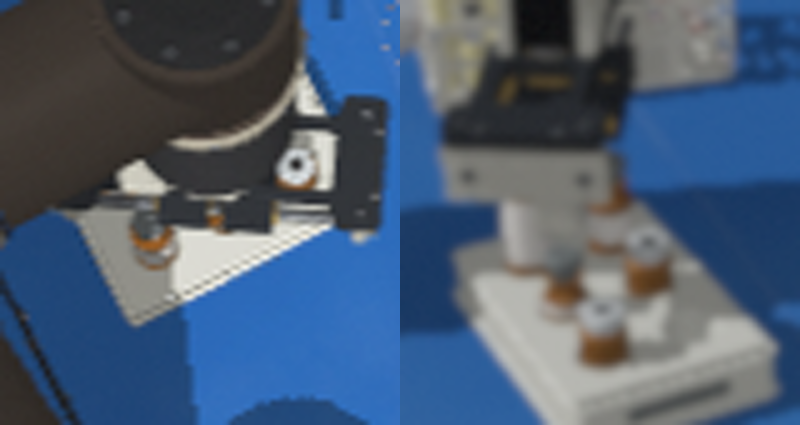

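The side half shows the gripper's grey block ending near (530,200), with no fingers above the blank stopper at (565,262). That doesn't fit the reported TCP, so I'll check it before pressing.

Run:
```python
from h import *
import cv2
s=r.get_state();print(s["time_s"],s["tcp_pos"],s["joints"].round(1))
c=r.capture("side");d=r.capture("top")
for n,k in(("side",c),("top",d)):
    for h in(0,.02,.05,.08):
        p=np.linalg.inv(k["cam_to_world"])@np.r_[s["tcp_pos"]+[0,0,h],1];u=k["fx"]*p[0]/p[2]+k["cx"];v=k["fy"]*p[1]/p[2]+k["cy"]
        print(n,h,round(u,1),round(v,1),"exp",p[2].round(3),"seen",k["z_map"][int(v),int(u)])
f=c["frame"][80:245,200:400,::-1];cv2.imwrite("pics/s2.png",cv2.resize(f,None,fx=3.6,fy=3.6,interpolation=cv2.INTER_CUBIC))
```

```text
2.8667 [ 0.49377783 -0.12192446  0.08788606] [  8.3  12.9 -30.7   0.  -46.3  56.1]
side 0 287.0 188.8 exp 1.152 seen 1.1298101
side 0.02 286.6 182.3 exp 1.141 seen 1.036657
side 0.05 285.9 172.3 exp 1.125 seen 1.013349
side 0.08 285.3 162.1 exp 1.109 seen 1.0947365
top 0 299.3 222.3 exp 1.601 seen 1.3808839
top 0.02 299.1 220.9 exp 1.581 seen 1.3612151
top 0.05 298.7 218.6 exp 1.552 seen 1.3334084
top 0.08 298.4 216.3 exp 1.523 seen 1.3150623
```

View pics/s2.png

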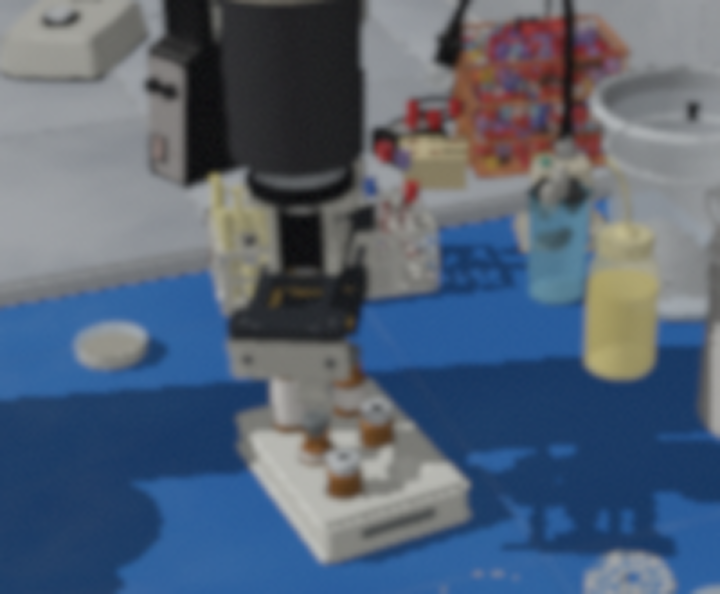

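The grey block is the near end of the gripper body hiding the fingers. The depth at the projected TCP is 1.13 m against 1.152 m expected, so a finger's near face is there as it should be. Now I'll press the blank slowly.

Scaled: 0.022 m / 0.6 = 0.0367, 0.0015 m / 0.6 = 0.0025.

jog_arm(motion={"sx": [0,0,0,0,0,0,0,0,0],"sy": [0.0025,0.0025,0.0025,0.0025,0.0025,0.0025,0.0025,0.0025,0.0025],"sz": [0.01,0.02,0.0267,0.03,0.0317,0.0333,0.035,0.0367,0.0367],"wx": [0,0,0,0,0,0,0,0,0],"wy": [0,0,0,0,0,0,0,0,0],"wz": [0,0,0,0,0,0,0,0,0]})

```text
time_s: 3.72
tcp_pos: [0.492, -0.1235, 0.0645]
eef_rot: [180.0, 0.0, -25.7]
contact_force: [-1.4, -0.4, 1.0]
gripper_width: 0.0006
gripper_force: 0.7
```

jog_arm(motion={"sx": [0,0,0,0,0,0],"sy": [0,0,0,0,0,0],"sz": [0.0008,0.0017,0.0025,0.0033,0.0033,0.0033],"wx": [0,0,0,0,0,0],"wy": [0,0,0,0,0,0],"wz": [0,0,0,0,0,0]})

```text
time_s: 4.22
tcp_pos: [0.492, -0.1235, 0.0625]
eef_rot: [180.0, 0.0, -25.7]
contact_force: [-0.6, -0.0, 2.9]
gripper_width: 0.0003
gripper_force: 1.0
```

Contact force is about 3 N, as expected. I'll go in half-millimetre steps until it reaches the lip.

Scaled: 0.001 m / 0.6 = 0.0017, 0.0005 m / 0.6 = 0.0008.

jog_arm(motion={"sx": [0,0,0,0,0],"sy": [0,0,0,0,0],"sz": [0.0008,0.0008,0.0017,0.0017,0.0017],"wx": [0,0,0,0,0],"wy": [0,0,0,0,0],"wz": [0,0,0,0,0]})

```text
time_s: 4.63
tcp_pos: [0.4925, -0.1236, 0.0623]
eef_rot: [-180.0, -0.1, -25.6]
contact_force: [-2.4, 0.6, 9.5]
gripper_width: 0.0004
gripper_force: 4.8
```

jog_arm(motion={"sx": [0,0,0,0],"sy": [0,0,0,0],"sz": [0.0008,0.0008,0.0008,0.0008],"wx": [0,0,0,0],"wy": [0,0,0,0],"wz": [0,0,0,0]})

```text
time_s: 4.97
tcp_pos: [0.4928, -0.1237, 0.0623]
eef_rot: [-180.0, -0.1, -25.6]
contact_force: [-3.0, -0.4, 12.8]
gripper_width: 0.0003
gripper_force: 6.8
```

The blank is home, with the hard stop at z = 0.062. I'll lift straight up, move over the sample and descend to just above it.

Scaled: -0.1 m / 0.6 = -0.1667, -0.069 m / 0.6 = -0.115.

jog_arm(motion={"sx": [0,0,0,0,0,0,0.005,0.0133,0.0217,0.0262,0.0262,0.0262],"sy": [0,0,0,0,0,0,-0.0217,-0.0583,-0.095,-0.115,-0.115,-0.115],"sz": [-0.005,-0.025,-0.0667,-0.1167,-0.15,-0.1667,-0.1667,-0.1667,-0.1667,-0.1667,-0.1667,-0.1667],"wx": [0,0,0,0,0,0,0,0,0,0,0,0],"wy": [0,0,0,0,0,0,0,0,0,0,0,0],"wz": [0,0,0,0,0,0,0,0,0,0,0,0]})

```text
time_s: 5.97
tcp_pos: [0.5358, -0.0674, 0.1597]
eef_rot: [179.9, 0.1, -25.6]
contact_force: [-1.1, 0.3, 0.0]
gripper_width: 0.0006
gripper_force: 0.0
```

jog_arm(motion={"sx": [0,0,0,0,0,0],"sy": [0,0,0,0,0,0],"sz": [0.025,0.0583,0.0833,0.1,0.1083,0.1083],"wx": [0,0,0,0,0,0],"wy": [0,0,0,0,0,0],"wz": [0,0,0,0,0,0]})

```text
time_s: 6.47
tcp_pos: [0.5352, -0.0685, 0.0949]
eef_rot: [179.9, 0.1, -25.7]
contact_force: [1.1, 0.9, 0.3]
gripper_width: 0.0006
gripper_force: 0.0
```

```bash
python3 -c "from h import *;rel()"
```

```text
blank [-0.0144  0.0685  0.013 ]
sample [ 0.0005 -0.0002 -0.0071]
control [-0.0416  0.0265 -0.029 ]
```

Scaled: 0.0135 m / 0.6 = 0.0225, 0.013 m / 0.6 = 0.0217.

jog_arm(motion={"sx": [0,0,0,0,0,0,0,0,0,0,0],"sy": [0,0,0,0,0,0,0,0,0,0,0],"sz": [0.0067,0.0117,0.0133,0.015,0.0167,0.0183,0.02,0.0208,0.0217,0.0225,0.0225],"wx": [0,0,0,0,0,0,0,0,0,0,0],"wy": [0,0,0,0,0,0,0,0,0,0,0],"wz": [0,0,0,0,0,0,0,0,0,0,0]})

```text
time_s: 7.38
tcp_pos: [0.5362, -0.068, 0.0825]
eef_rot: [-180.0, -0.0, -25.7]
contact_force: [0.5, -0.2, 2.2]
gripper_width: 0.0006
gripper_force: 1.2
```

jog_arm(motion={"sx": [0,0,0,0,0,0,0],"sy": [0,0,0,0,0,0,0],"sz": [0.0008,0.0008,0.0017,0.0017,0.0025,0.0025,0.0025],"wx": [0,0,0,0,0,0,0],"wy": [0,0,0,0,0,0,0],"wz": [0,0,0,0,0,0,0]})

```text
time_s: 7.97
tcp_pos: [0.5369, -0.0681, 0.0822]
eef_rot: [-180.0, -0.1, -25.6]
contact_force: [-2.0, 0.4, 11.6]
gripper_width: 0.0006
gripper_force: 5.8
```

The sample is home, with 11.6 N against the stop at z = 0.082. Next is the control.

Scaled: -0.09 m / 0.6 = -0.15, -0.0421 m / 0.6 = -0.0702.

jog_arm(motion={"sx": [0,0,0,0,0,0,-0.0133,-0.0333,-0.0567,-0.0702,-0.0702,-0.0702],"sy": [0,0,0,0,0,0,0.0083,0.0217,0.0367,0.0445,0.0445,0.0445],"sz": [-0.005,-0.025,-0.0667,-0.1167,-0.1417,-0.15,-0.15,-0.15,-0.15,-0.15,-0.15,-0.15],"wx": [0,0,0,0,0,0,0,0,0,0,0,0],"wy": [0,0,0,0,0,0,0,0,0,0,0,0],"wz": [0,0,0,0,0,0,0,0,0,0,0,0]})

```text
time_s: 8.97
tcp_pos: [0.4859, -0.0739, 0.1705]
eef_rot: [180.0, 0.0, -25.7]
contact_force: [1.1, 0.2, -0.6]
gripper_width: 0.0002
gripper_force: 0.0
```

jog_arm(motion={"sx": [0,0,0,0,0],"sy": [0,0,0,0,0],"sz": [0.025,0.0583,0.08,0.0883,0.0883],"wx": [0,0,0,0,0],"wy": [0,0,0,0,0],"wz": [0,0,0,0,0]})

```text
time_s: 9.38
tcp_pos: [0.4861, -0.074, 0.1166]
eef_rot: [179.9, 0.1, -25.7]
contact_force: [0.2, -0.3, -0.4]
gripper_width: 0.0003
gripper_force: 0.0
```

```bash
python3 -c "from h import *;rel()"
```

```text
blank [0.0275 0.0422 0.0346]
sample [ 0.0425 -0.0265  0.0144]
control [ 0.0003  0.0002 -0.0074]
```

Scaled: 0.0135 m / 0.6 = 0.0225, 0.013 m / 0.6 = 0.0217.

jog_arm(motion={"sx": [0,0,0,0,0,0,0,0,0,0,0],"sy": [0,0,0,0,0,0,0,0,0,0,0],"sz": [0.0067,0.0117,0.0133,0.015,0.0167,0.0183,0.02,0.0208,0.0217,0.0225,0.0225],"wx": [0,0,0,0,0,0,0,0,0,0,0],"wy": [0,0,0,0,0,0,0,0,0,0,0],"wz": [0,0,0,0,0,0,0,0,0,0,0]})

```text
time_s: 10.3
tcp_pos: [0.4866, -0.0739, 0.1045]
eef_rot: [180.0, 0.0, -25.7]
contact_force: [0.5, -0.1, 3.1]
gripper_width: 0.0002
gripper_force: 1.3
```

jog_arm(motion={"sx": [0,0,0,0,0,0,0],"sy": [0,0,0,0,0,0,0],"sz": [0.0008,0.0008,0.0017,0.0017,0.0025,0.0025,0.0025],"wx": [0,0,0,0,0,0,0],"wy": [0,0,0,0,0,0,0],"wz": [0,0,0,0,0,0,0]})

```text
time_s: 10.88
tcp_pos: [0.4876, -0.0739, 0.1042]
eef_rot: [-180.0, -0.1, -25.6]
contact_force: [-0.9, 0.1, 11.1]
gripper_width: 0.0007
gripper_force: 5.7
```

All three are home. I'll lift clear, move aside towards the start and check.

Scaled: -0.138 m / 0.6 = -0.23, -0.123 m / 0.6 = -0.205.

jog_arm(motion={"sx": [0,0,0,0,0,0,-0.025,-0.0583,-0.0917,-0.125,-0.1583,-0.2],"sy": [0,0,0,0,0,0,-0.0283,-0.0667,-0.105,-0.1433,-0.1833,-0.23],"sz": [-0.005,-0.025,-0.0667,-0.125,-0.175,-0.205,-0.205,-0.205,-0.205,-0.205,-0.205,-0.205],"wx": [0,0,0,0,0,0,0,0,0,0,0,0],"wy": [0,0,0,0,0,0,0,0,0,0,0,0],"wz": [0,0,0,0,0,0,0,0,0,0,0,0]})

```text
time_s: 11.88
tcp_pos: [0.437, 0.1031, 0.2256]
eef_rot: [179.9, 0.1, -25.7]
contact_force: [0.8, 0.5, 1.1]
gripper_width: 0.0008
gripper_force: 0.0
```

jog_arm(motion={"sx": [-0.0417,-0.0833,-0.125,-0.1583,-0.1833,-0.2,-0.2,-0.2],"sy": [-0.0483,-0.0967,-0.145,-0.1833,-0.2117,-0.23,-0.23,-0.23],"sz": [0,0,0,0,0,0,0,0],"wx": [0,0,0,0,0,0,0,0],"wy": [0,0,0,0,0,0,0,0],"wz": [0,0,0,0,0,0,0,0]})

```text
time_s: 12.55
tcp_pos: [0.389, 0.2789, 0.2253]
eef_rot: [179.9, 0.0, -25.6]
contact_force: [-0.3, 0.3, -0.0]
gripper_width: -0.0
gripper_force: 0.0
```

Run:
```python
from h import *
import cv2
a=[]
for n,(v,u),(v0,v1,u0,u1) in(("top",(185,255),(185,260,255,340)),("side",(165,255),(165,240,255,340))):
    d=r.capture(n);f=d["frame"];a.append(cv2.resize(f[v:v+75,u:u+85,::-1],None,fx=4.7,fy=4.7,interpolation=cv2.INTER_CUBIC))
    v,u=np.mgrid[v0:v1,u0:u1];z=d["z_map"][v0:v1,u0:u1]
    P=np.stack([(u-d["cx"])/d["fx"]*z,(v-d["cy"])/d["fy"]*z,z,np.ones_like(z)],-1)@d["cam_to_world"].T
    q=P[(z>0)&(P[...,2]>.026)&(P[...,2]<.042)];print(n,cv2.minAreaRect(q[:,:2].astype(np.float32)))
    h=((P[...,2]>.055)&(z>0)).astype(np.uint8);nn,l,st,c=cv2.connectedComponentsWithStats(h)
    for j in range(1,nn):
        q=P[l==j];zt=np.percentile(q[:,2],95);w=q[q[:,2]>zt-.006]
        if st[j,4]>5:print(np.round(c[j],1),st[j,4],"ztop",zt.round(4),w[:,:2].mean(0).round(4))
cv2.imwrite("pics/end.png",np.hstack(a))
```

```text
top ((0.5164644122123718, -0.11924540996551514), (0.11923014372587204, 0.1738751083612442), 6.279968738555908)
[37.7 26.3] 43 ztop 0.0702 [ 0.5413 -0.1151]
[23.5 33.1] 62 ztop 0.0888 [ 0.5341 -0.0686]
[58.9 32.8] 44 ztop 0.0689 [ 0.4958 -0.1717]
[45.  39.9] 37 ztop 0.0675 [ 0.4911 -0.1233]
[30.3 46.2] 75 ztop 0.107 [ 0.4854 -0.0721]
side ((0.5181851387023926, -0.12244385480880737), (0.1189265102148056, 0.1787707358598709), 6.456873893737793)
[25.  19.1] 166 ztop 0.1038 [ 0.4875 -0.0768]
[41.5 18. ] 100 ztop 0.0823 [ 0.5368 -0.0706]
[49.4 28.6] 42 ztop 0.0639 [ 0.5427 -0.1199]
[32.6 33.4] 39 ztop 0.0636 [ 0.4928 -0.1257]
[40.2 42.6] 48 ztop 0.0631 [ 0.498  -0.1757]
```

View pics/end.png

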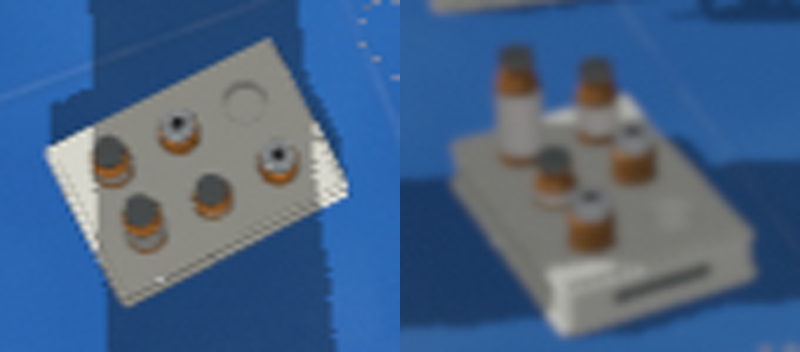

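The stoppers at side-crop (553,158), (595,72) and (516,55) now sit on the glass. Their tops measure 64, 82 and 104 mm, which fits fully home, and the rack and crimp-capped vials haven't moved.

```bash
python3 -c "from plant import r;print(r.close_job())"
```

```text
the job is handed in; nothing more can be done
None
```

I pressed all three stoppers fully home in the order blank, sample, control, left the rack and crimp-capped vials where they were, and handed the job in at about 13 s with the arm clear.

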